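# Date-stamp the underside of a spice jar on a counter stamper

### The arm

A 6-joint arm with a two-finger parallel gripper is mounted at the origin on a cart in front of the work surface, level with it; the furniture and walls round the work are solid. World frame = base frame: x ahead of the robot, y to its left, z up, the work surface at z = 0. Lengths are in m, angles in rad, forces in N, time in s.
With the tool pointing down it reaches from about 0.35 to 0.875 m from the base axis. Payload 15.5 kg.
Tool frame: the origin (TCP) lies at the centre of the arm's flange, where the gripper is bolted on; the fingertips stand 173 mm ahead of it and the grasp point (between the pads) lies 155 mm ahead of it; z points along the fingers, y is the line along which they close (so a half turn about z gives the same grasp; the last joint's range is limited). The gripper opens to 85 mm and grips with 20 to 120 N. Pads are 22 mm wide; open, the fingers measure 114 mm over their backs; the gripper's body (76 mm by 85 mm) begins 54 mm behind the grasp point. The pads swing forward as they close: fully open they stand 13 mm farther back than shut.
Start: joints at [1.143, 0.494, 1.345, -0, 1.302, -0.096], TCP at [0.204, 0.591, 0.405] pointing down, gripper open.
Joint ranges: [-2.91, 2.91], [-0.82, 2.16], [0.22, 2.67], [-1.22, 4.37], [0.12, 2.79], [-3.08, 3.08]. Speed limits (rad/s): [1.89, 1.89, 2.57, 3.01, 3.01, 3.01].

### API

Orientations are given as a unit quaternion [x, y, z, w].
In Python, from workcell import robot, cams, job gives the robot as it stands.
- The arm moves only by the tool arm_command, never from a script. Its argument "targets" is one flat list of numbers, 4 for each row, row after row: the shift along the tool's x, y, z in cm, then the turn about the tool's z in degrees. A call has 1 to 5 rows; each row shifts and turns the commanded pose from where the row before left it, along the tool's axes as they then stand; what a row does not reach is not made up. A row lasts 1/8 s, in which the tool goes at most 62.5 mm and 10.7 degrees, less where a joint would pass 70% of its speed; a pose out of reach is approached as far as the arm can. A call with a gripper value outside its range is refused whole. "fingers" is the finger opening in cm, from 0 to 8.54, set as the call begins (left out, the last holds). The fingers move at their own pace and stop on an object; the grip force is fixed at half the most. Time passes only in rows, so rows that do not move let the fingers close. It gives the time, the measured TCP pose, the force, the opening and the grip force at its end, in the units of the state.
- robot.sense(): the state, without advancing time (a new reading comes with each control period).
- cams.capture(name): name is "side" or "top" or "wrist"; returns a dict with "img" (480x640x3 uint8, blue, green, red), "K" (3x3 intrinsics, pixels), "R" (3x3) and "t" (3): a world point X has camera coordinates R X + t. Camera axes: x right, y down, z forward; pixel columns grow to the right and rows downward; lengths in m; the calibration is good to about 2 mm. The wrist camera is an equidistant fisheye: a pixel r from the principal point sees the ray r / f radians off the axis. A picture is of the moment at which its call begins. There is no depth.
- job.close_job(): hands the job in; it is judged then, once.
The state is a dict: "time": time; "joint_positions": joint angles; "qvel": joint speeds; "joint_efforts": joint torques, N m; "ee_pos": TCP position; "ee_rot": TCP orientation; "wrist_force": force on the tool from outside, world axes, zero at the start; "ft_torque": the same for the moment, N m; "finger_gap": finger opening in m; "grasp_force": force on a finger pad.
Only numpy, scipy, OpenCV 4.12 (cv2) and the standard library are available. Lean on these libraries where they do the work, as an engineer would, in place of code of your own. Each camera call takes 0.05 s, during which the arm holds its last target. There are 200 camera calls.

### The job

Stamp the spice jar with the yellow cap that stands on the lower front part of the table: first wake the stamper by pressing its green touch key with the fingertips, firmly but not hard (about 12 N, never over 20 N, kept for a good half second), without pressing the grey key. Then put the jar upright on the middle of the round sprung plate and push it down until the plate is fully depressed for a moment. Finally set the jar down upright inside the small square wooden tray and let go, leaving the jam jar and the tin beside it alone.

Things in the scene. Friction and masses are not known exactly. Their poses are not given: they have to be found in the camera images.
- stamper: White date stamper fixed to the table, 150 mm deep (x), 250 mm wide (y); origin at the centre of its underside, x to its back, y to its left. Base top 30 mm high; left: round sprung plate (centre at y +70 mm); right: console (centre at y -56 mm, with its panel up to 90 mm high) whose face slopes 20 degrees down to the front and bears a black panel with a green key (left) and a grey key (right).
- start_key_spot (a point): Point of the console's housing, on its sloping face, under the centre of the green key. z is the outward normal of the face (20 degrees off vertical, leaning to the front), y to the stamper's left, x up the slope. The panel is clamped at an unknown height: the key's top lies 5 to 13 mm out from here along z and is to be found by touch.
- start_key (a joint): Travel of the green touch key in m, 0 free to 0.002 solid, about 6 N per mm (too small to read reliably: go by the force). The key is flat, 46 mm (along the slope) by 40 mm wide, stands 3 mm above the black panel, and moves along the face's normal. It registers at more than 8.4 N kept for half a second.
- clear_key (a joint): Travel of the grey key in m, of the same make; its centre lies 54 mm to the right (-y) of the green key's. Not to be pressed.
- plate_top (a point): Centre of the top face of the round aluminium stamp plate with a black rubber face, 72 mm across, z up. At rest 46 mm above the table; it moves down with the plate. It may be pushed down 10 mm, sprung: about 3 N starts it, 13 N brings it fully down to a solid stop.
- stamp_plate (a joint): Travel of the stamp plate in m: 0 up, 0.010 fully depressed.
- spice_jar: Spice jar of glass with a yellow cap, 42 mm across and 96 mm high, the cap being the top 20 mm; origin at the centre of its underside, z up. Loose, stands on the lower front part of the table (a like one at the back is only decor), weighs 80 to 150 g.
- tray: Square open tray of light wood, 140 mm by 140 mm, walls 7 mm thick and 30 mm high, floor 7 mm thick; origin at the centre of its underside, x and y along its sides. Fixed and empty.
- jam_jar: Bystander: glass jam jar with a green cap, 62 mm across, 86 mm high; origin at the centre of its underside. Loose, on the lower front part of the table.
- tin: Bystander: red food tin, 57 mm across, 72 mm high; origin at the centre of its underside. Loose, on the lower front part of the table.

How it is judged:
By the outcome, as a careful person would: the job done as asked, in the order asked, and still so for the second after the job is handed in, with the robot touching nothing.
It also fails if it takes over 62 s, if anything falls off the work surface, if the arm or the gripper's body presses on something with over 40 N, if the wrist force passes 120 N, or if a joint passes its speed limit or range.

## Working session

There is one attempt and no reset: what is moved stays moved. The work goes in short steps, Python scripts to look and compute and a tool call to move; the robot and the scene stay as the last step left them, time stands still between calls to the robot, and variables do not carry over. Pictures are saved under pics/ and viewed, at most 10 in all, crops included, and the job is handed in when it is done.

Besides the shell and the picture viewer there is one more tool, called as name(argument=value, ...), one argument or row to a line, values as JSON. arm_command: Moves the arm, as the interface text tells. Its arguments: {"type":"object","properties":{"targets":{"type":"array","items":{"type":"number"}},"fingers":{"type":"number"}},"required":["targets"]}

```bash
mkdir -p pics; ls
python3 - <<'E'
from workcell import robot,cams
import cv2,pickle,numpy as np
d={}
for n in("side","top","wrist"):
    c=cams.capture(n);d[n]=c;cv2.imwrite(f"pics/{n}0.png",c["img"]);print(n,np.round(c["K"],1).tolist(),np.round(-c["R"].T@c["t"],3))
pickle.dump(d,open("c0.pkl","wb"))
s=robot.sense();print({k:np.round(v,3) for k,v in s.items()})
E
```

```text
pics
side [[554.6, 0.0, 323.6], [0.0, 554.6, 236.4], [0.0, 0.0, 1.0]] [ 0.543 -1.035  0.938]
top [[545.6, 0.0, 317.6], [0.0, 545.6, 233.8], [0.0, 0.0, 1.0]] [0.446 0.013 1.348]
wrist [[371.6, 0.0, 317.6], [0.0, 371.6, 238.1], [0.0, 0.0, 1.0]] [0.136 0.615 0.373]
{'time': np.float64(0.15), 'joint_positions': array([ 1.143,  0.494,  1.346, -0.   ,  1.303, -0.096]), 'qvel': array([-0.001, -0.002, -0.003,  0.   , -0.001, -0.001]), 'joint_efforts': array([-1.0000e-03, -8.8255e+01, -3.8406e+01, -0.0000e+00,  7.0000e-03,
       -0.0000e+00]), 'ee_pos': array([0.204, 0.591, 0.404]), 'ee_rot': array([ 0.166,  0.986, -0.   , -0.   ]), 'wrist_force': array([-0.453, -0.489, -0.091]), 'ft_torque': array([-0.039,  0.017,  0.012]), 'grasp_force': np.float64(0.0), 'finger_gap': np.float64(0.085)}
```

View pics/top0.png

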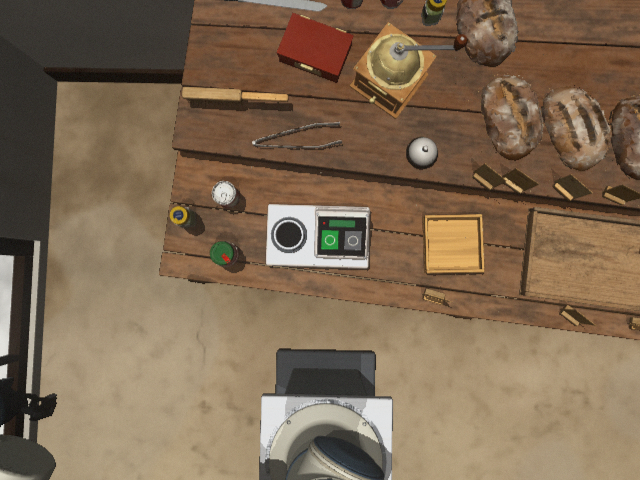

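View pics/side0.png

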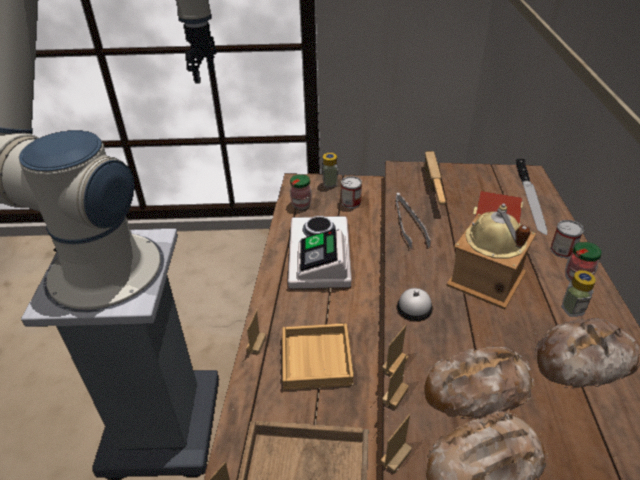

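The top view shows the stamper (267–370, 205–268), spice jar (179,215), tin (224,194), jam jar (223,253), tray (425–484, 214–273). I'll enlarge it for the measurement.

Run:
```python
import cv2
t=cv2.imread("pics/top0.png");s=cv2.imread("pics/side0.png")
a=cv2.resize(t[175:285,155:315],None,fx=5,fy=5,interpolation=2)
b=cv2.resize(t[195:285,255:395],None,fx=5.6,fy=5.6,interpolation=2)
cv2.imwrite("pics/a.png",a);cv2.imwrite("pics/b.png",b)
cv2.imwrite("pics/c.png",cv2.resize(s[145:305,280:400],None,fx=3.7,fy=3.7,interpolation=2))
```

```text
(no output)
```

View pics/a.png

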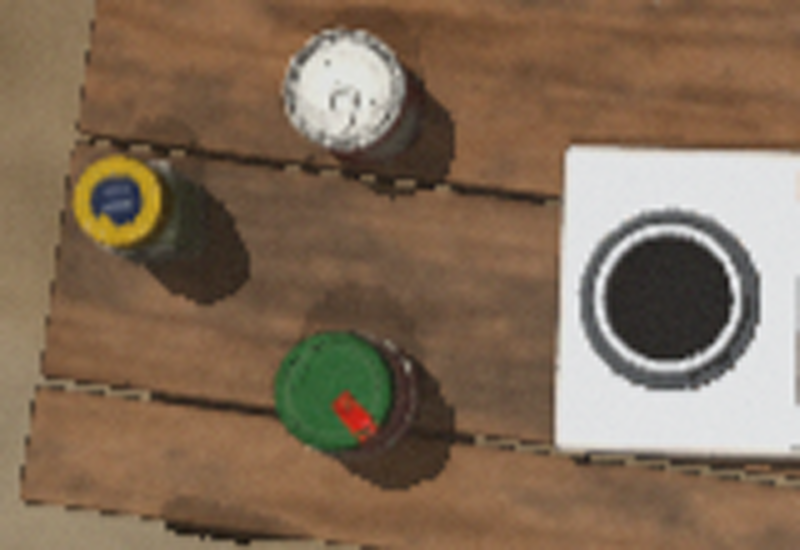

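View pics/b.png

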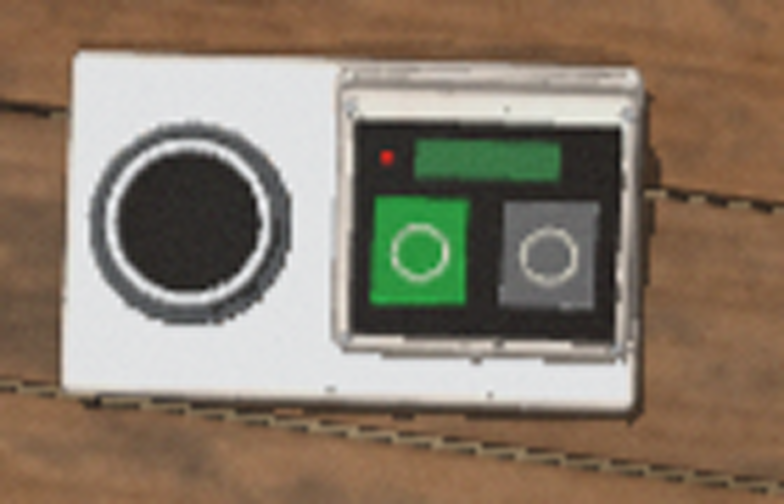

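View pics/c.png

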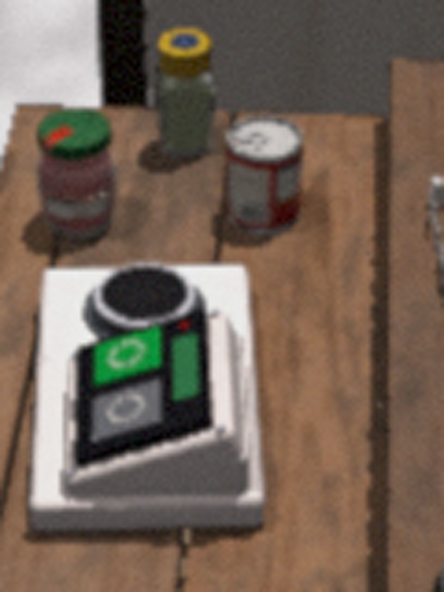

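The crops show: jar cap a(118,201), jam cap a(333,392), tin top a(345,90); plate centre b(189,221), green key b(420,251), grey key b(548,255). In the side crop: cap c(185,44), plate c(147,293), green key c(127,355).

```bash
cat > h.py <<'E'
import pickle,numpy as np
from scipy.spatial.transform import Rotation as Ro
D=pickle.load(open("c0.pkl","rb"))
def ray(c,uv):
    d=c["R"].T@np.linalg.solve(c["K"],[*uv,1]);return -c["R"].T@c["t"],d
def atz(c,uv,z):
    o,d=ray(c,uv);return o+d*(z-o[2])/d[2]
def proj(c,X):
    p=c["K"]@(c["R"]@X+c["t"]);return p[:2]/p[2]
E
python3 - <<'E'
from h import *
T,S=D["top"],D["side"]
A=lambda u,v:(155+(u+.5)/5-.5,175+(v+.5)/5-.5)
B=lambda u,v:(255+(u+.5)/5.6-.5,195+(v+.5)/5.6-.5)
C=lambda u,v:(280+(u+.5)/3.7-.5,145+(v+.5)/3.7-.5)
pr=lambda n,x:print(n,np.round(x,4))
for n,p,z in[("jar",A(118,201),.096),("jam",A(333,392),.086),("tin",A(345,90),.072),("plate",B(189,221),.046),("green",B(420,251),.08),("grey",B(548,255),.08)]+[("st",B(*q),.03) for q in[(77,53),(62,390),(632,412)]]+[("tray",q,.03) for q in[(425,215),(482,214),(484.5,272),(426,273.5)]]:
    pr(n,atz(T,p,z))
for n,p,z in[("jarS",C(185,44),.096),("plateS",C(147,293),.046),("greenS",C(127,355),.08)]: pr(n,atz(S,p,z))
# triangulate
for n,p,q in[("jar",A(118,201),C(185,44)),("plate",B(189,221),C(147,293)),("green",B(420,251),C(127,355))]:
    o,d=ray(T,p);o2,d2=ray(S,q);k=np.linalg.lstsq(np.c_[d,-d2],o2-o,rcond=None)[0];a=o+k[0]*d;b=o2+k[1]*d2;pr("tri "+n,[a,b])
E
```

```text
jar [0.5764 0.3529 0.096 ]
jam [0.4903 0.2522 0.086 ]
tin [0.6336 0.2539 0.072 ]
plate [0.5402 0.1002 0.046 ]
green [0.527  0.0016 0.08  ]
grey [ 0.5264 -0.0516  0.08  ]
st [0.6136 0.1518 0.03  ]
st [0.4672 0.1544 0.03  ]
st [ 0.4626 -0.0912  0.03  ]
tray [ 0.5938 -0.2288  0.03  ]
tray [ 0.5988 -0.3664  0.03  ]
tray [ 0.4589 -0.372   0.03  ]
tray [ 0.4525 -0.2319  0.03  ]
jarS [0.5788 0.347  0.096 ]
plateS [0.5432 0.0979 0.046 ]
greenS [ 0.529  -0.0099  0.08  ]
tri jar [[0.5769 0.3542 0.0914]
 [0.579  0.3542 0.0916]]
tri plate [[0.5403 0.1004 0.0437]
 [0.5432 0.1006 0.0439]]
tri green [[0.5276 0.0015 0.0703]
 [0.5288 0.0016 0.0704]]
```

```bash
cat >> h.py <<'E'
def to(x,y,z,yaw=None):
    """shift (cm) in tool axes to TCP xyz, and turn (deg) so tool y points at `yaw` deg (after-turn axes used)"""
    from workcell import robot
    s=robot.sense();R=Ro.from_quat(s["ee_rot"]).as_matrix()
    a=np.degrees(np.arctan2(R[1,1],R[0,1]));t=0 if yaw is None else -(yaw-a)
    R2=R@Ro.from_euler("z",t,degrees=True).as_matrix()
    print("t",round(float(s["time"]),2),"shift cm",np.round(100*R2.T@(np.array([x,y,z])-s["ee_pos"]),2),"turn",round(t,2),"tilt z",np.round(R[:,2],4),"F",np.round(s["wrist_force"],2))
E
python3 -c "
from h import *
to(.522,.0015,.303,89)"
```

```text
t 0.15 shift cm [-32.81 -58.34  10.16] turn -18.07 tilt z [-4.e-04 -9.e-04 -1.e+00] F [-0.45 -0.49 -0.09]
```

arm_command(
  targets=[0,0,0,-9,0,0,0,-9,-3,-5.2,0,0,-3,-5.2,0,0,-3,-5.2,0,0],
  fingers=0,
)

```text
time: 0.78
ee_pos: [0.2917, 0.4315, 0.4045]
ee_rot: [0.009, 1.0, -0.0, -0.0]
wrist_force: [1.3, 0.2, 0.1]
finger_gap: 0.0001
grasp_force: 0.0
```

arm_command(
  targets=[-3,-5.2,-2,0,-3,-5.2,-2,0,-3,-5.2,0,0,-3,-5.2,0,0,-3,-5.2,0,0],
)

```text
time: 1.4
ee_pos: [0.4362, 0.1698, 0.4443]
ee_rot: [0.009, 1.0, 0.0, 0.0]
wrist_force: [1.7, 0.9, -0.2]
finger_gap: -0.0003
grasp_force: 0.0
```

```bash
python3 -c "
from h import *
to(.522,.0015,.303,89)"
```

```text
t 1.4 shift cm [ -8.86 -16.68  14.13] turn -0.06 tilt z [ 3.e-04  1.e-04 -1.e+00] F [ 1.67  0.91 -0.17]
```

arm_command(
  targets=[-2.9,-5.5,2,0,-2.9,-5.5,4,0,-3.0,-5.6,4,0,0,0,4,0,0,0,0,0],
)

```text
time: 2.02
ee_pos: [0.5094, 0.024, 0.3159]
ee_rot: [0.01, 1.0, 0.0, -0.003]
wrist_force: [0.0, 0.4, 0.5]
finger_gap: -0.0001
grasp_force: 0.0
```

Run:
```python
from h import *
to(.522,.0015,.268,89)
from workcell import cams
import cv2
c=cams.capture("side");cv2.imwrite("pics/s1.png",cv2.resize(c["img"][150:310,240:440],None,fx=3.7,fy=3.7,interpolation=2))
```

```text
t 2.02 shift cm [-1.33 -2.23  4.78] turn -0.13 tilt z [-5.5e-03  4.0e-04 -1.0e+00] F [0.03 0.41 0.46]
```

View pics/s1.png

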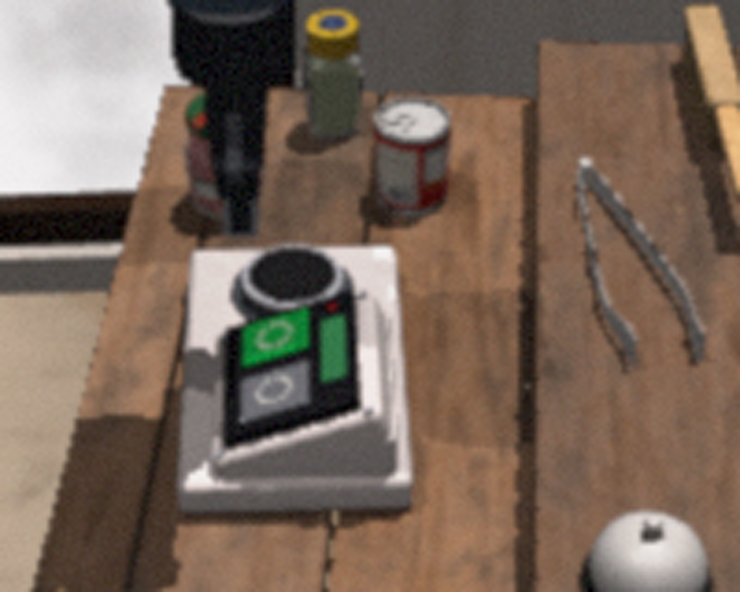

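The picture shows the closed fingers at (240,230), short of the stamper; the green key is at (275,338). The move was speed-limited, so I'll make up the rest.

arm_command(
  targets=[0,0,0,0],
)

```text
time: 2.2
ee_pos: [0.5105, 0.025, 0.3195]
ee_rot: [0.009, 1.0, -0.0, 0.001]
wrist_force: [0.3, 0.2, 0.2]
finger_gap: 0.0002
grasp_force: 0.0
```

```bash
python3 -c "
from h import *
to(.522,.0015,.268,89)"
```

```text
t 2.2 shift cm [-1.18 -2.33  5.15] turn -0.01 tilt z [ 1.9e-03 -1.0e-04 -1.0e+00] F [0.32 0.18 0.21]
```

arm_command(
  targets=[-0.6,-1.15,1,0,-0.6,-1.15,1,0,0,0,1.5,0,0,0,1.5,0,0,0,0,0],
)

```text
time: 2.82
ee_pos: [0.5212, 0.0014, 0.2664]
ee_rot: [0.009, 1.0, 0.0, -0.001]
wrist_force: [-0.0, -0.2, 0.4]
finger_gap: -0.0002
grasp_force: 0.0
```

Run:
```python
from h import *
to(.522,.0015,.268,89)
from workcell import cams
import cv2
c=cams.capture("side");cv2.imwrite("pics/s2.png",cv2.resize(c["img"][190:300,270:410],None,fx=5.3,fy=5.3,interpolation=2))
```

```text
t 2.83 shift cm [-0.08  0.01 -0.16] turn -0.06 tilt z [-2.9e-03  3.0e-04 -1.0e+00] F [-0.05 -0.18  0.42]
```

View pics/s2.png

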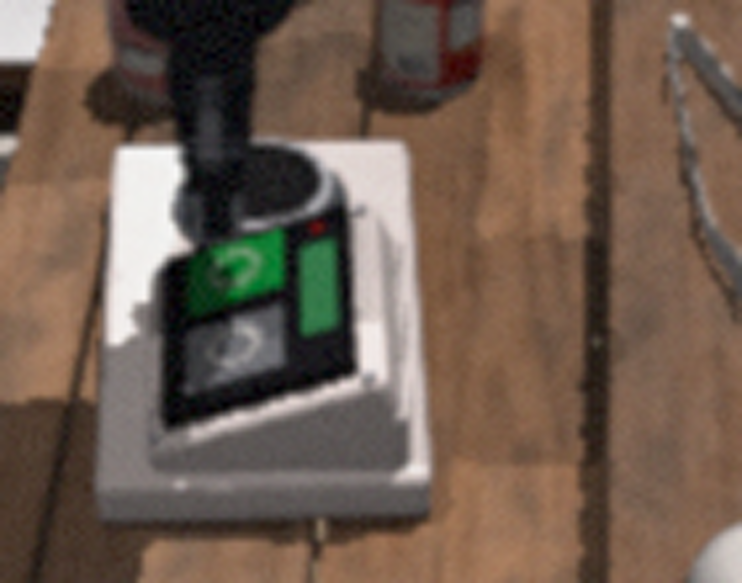

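The tip is at (215,240), a little above and in front of the green key's centre (235,268), about 15 mm up. Lowering in small steps.

arm_command(
  targets=[-0.1,0,0.5,0,0,0,0,0],
)

```text
time: 3.12
ee_pos: [0.5228, 0.0013, 0.2629]
ee_rot: [0.009, 1.0, 0.0, 0.0]
wrist_force: [0.2, 0.2, 0.1]
finger_gap: 0.0001
grasp_force: 0.0
```

arm_command(
  targets=[0,0,0.15,0,0,0,0,0],
)

```text
time: 3.38
ee_pos: [0.5227, 0.0012, 0.2615]
ee_rot: [0.009, 1.0, -0.0, 0.0]
wrist_force: [0.2, -0.0, 0.2]
finger_gap: -0.0001
grasp_force: 0.0
```

arm_command(
  targets=[0,0,0.15,0,0,0,0,0],
)

```text
time: 3.62
ee_pos: [0.5227, 0.0012, 0.2599]
ee_rot: [0.009, 1.0, 0.0, -0.0]
wrist_force: [-0.1, -0.0, 0.0]
finger_gap: -0.0001
grasp_force: 0.0
```

arm_command(
  targets=[0,0,0.15,0,0,0,0,0],
)

```text
time: 3.88
ee_pos: [0.5227, 0.0012, 0.2583]
ee_rot: [0.009, 1.0, 0.0, -0.0]
wrist_force: [-0.5, -0.3, -0.2]
finger_gap: 0.0005
grasp_force: 0.0
```

arm_command(
  targets=[0,0,0.1,0,0,0,0,0],
)

```text
time: 4.12
ee_pos: [0.5227, 0.0012, 0.2573]
ee_rot: [0.009, 1.0, 0.0, -0.0]
wrist_force: [-0.3, -0.3, -0.1]
finger_gap: -0.0001
grasp_force: 0.0
```

arm_command(
  targets=[0,0,0.15,0,0,0,0,0],
)

```text
time: 4.38
ee_pos: [0.5227, 0.0012, 0.2558]
ee_rot: [0.009, 1.0, 0.0, -0.0]
wrist_force: [0.1, -0.0, 0.8]
finger_gap: 0.0
grasp_force: 0.0
```

arm_command(
  targets=[0,0,0.05,0,0,0,0,0],
)

```text
time: 4.62
ee_pos: [0.5228, 0.0012, 0.2554]
ee_rot: [0.009, 1.0, -0.0, 0.0]
wrist_force: [-0.0, -0.5, 0.0]
finger_gap: -0.0003
grasp_force: 0.0
```

arm_command(
  targets=[0,0,0.15,0,0,0,0,0],
)

```text
time: 4.88
ee_pos: [0.5227, 0.0012, 0.2538]
ee_rot: [0.009, 1.0, 0.0, -0.0]
wrist_force: [-1.1, -0.5, 0.5]
finger_gap: -0.0
grasp_force: 0.0
```

arm_command(
  targets=[0,0,0.1,0,0,0,0,0],
)

```text
time: 5.12
ee_pos: [0.5228, 0.0012, 0.2529]
ee_rot: [0.009, 1.0, 0.0, -0.0]
wrist_force: [0.0, -0.1, -0.2]
finger_gap: -0.0
grasp_force: 0.0
```

arm_command(
  targets=[0,0,0.15,0,0,0,0,0],
)

```text
time: 5.38
ee_pos: [0.5227, 0.0012, 0.2513]
ee_rot: [0.009, 1.0, 0.0, -0.0]
wrist_force: [-0.5, -0.5, 0.5]
finger_gap: 0.0002
grasp_force: 0.0
```

arm_command(
  targets=[0,0,0.15,0,0,0,0,0],
)

```text
time: 5.62
ee_pos: [0.5227, 0.0012, 0.2498]
ee_rot: [0.009, 1.0, 0.0, -0.0]
wrist_force: [0.6, 0.4, 0.5]
finger_gap: -0.0003
grasp_force: 0.0
```

arm_command(
  targets=[0,0,0.15,0,0,0,0,0],
)

```text
time: 5.88
ee_pos: [0.5227, 0.0012, 0.2483]
ee_rot: [0.009, 1.0, 0.0, -0.0]
wrist_force: [0.1, -0.3, -0.3]
finger_gap: -0.0
grasp_force: 0.0
```

arm_command(
  targets=[0,0,0.15,0,0,0,0,0],
)

```text
time: 6.12
ee_pos: [0.5229, 0.0012, 0.2471]
ee_rot: [0.009, 1.0, -0.0, 0.0]
wrist_force: [0.1, -0.4, 3.0]
finger_gap: -0.0002
grasp_force: 2.0
```

Contact at 3 N.

arm_command(
  targets=[0,0,0.1,0,0,0,0,0],
)

```text
time: 6.38
ee_pos: [0.5231, 0.0012, 0.2463]
ee_rot: [0.009, 1.0, -0.0, 0.001]
wrist_force: [0.5, 0.7, 8.7]
finger_gap: 0.0003
grasp_force: 4.0
```

arm_command(
  targets=[0,0,0.06,0,0,0,0,0],
)

```text
time: 6.62
ee_pos: [0.5231, 0.0012, 0.2458]
ee_rot: [0.009, 1.0, -0.0, 0.001]
wrist_force: [0.1, 1.1, 10.5]
finger_gap: 0.0002
grasp_force: 5.2
```

arm_command(
  targets=[0,0,0.04,0,0,0,0,0,0,0,0,0,0,0,0,0,0,0,0,0],
)

```text
time: 7.25
ee_pos: [0.5232, 0.0012, 0.2456]
ee_rot: [0.009, 1.0, -0.0, 0.001]
wrist_force: [0.2, 0.2, 12.3]
finger_gap: -0.0001
grasp_force: 6.0
```

arm_command(
  targets=[0,0,0,0,0,0,0,0,0,0,0,0],
)

```text
time: 7.62
ee_pos: [0.5232, 0.0012, 0.2456]
ee_rot: [0.009, 1.0, -0.0, 0.001]
wrist_force: [-0.6, 0.4, 12.4]
finger_gap: 0.0
grasp_force: 6.0
```

Run:
```python
from h import *
from workcell import cams
import cv2
c=cams.capture("top");a=c["img"][195:285,255:395];cv2.imwrite("pics/b2.png",cv2.resize(a,None,fx=5.6,fy=5.6))
b=D["top"]["img"]
p=(slice(218,228),slice(318,360))
print(b[p].mean((0,1)),c["img"][p].mean((0,1)))
c=cams.capture("side")["img"];q=(slice(225,260),slice(318,340));print(D["side"]["img"][q].mean((0,1)),c[q].mean((0,1)))
cv2.imwrite("pics/s3.png",cv2.resize(c[190:300,270:410],None,fx=5.3,fy=5.3,interpolation=2))
to(.55,.1,.4)
```

```text
[52.23571429 73.52142857 52.3       ] [183.46666667 201.9452381  206.52142857]
[78.86623377 91.07272727 74.30779221] [73.48961039 85.15064935 69.78961039]
t 7.72 shift cm [ -2.52   9.93 -15.44] turn 0 tilt z [ 1.8e-03 -1.0e-04 -1.0e+00] F [-0.04  0.36 13.  ]
```

View pics/s3.png

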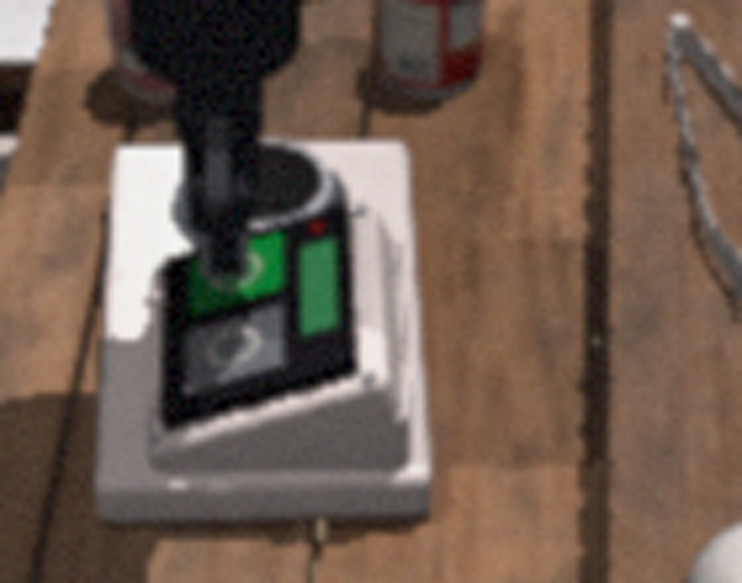

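The fingertips sit within the green key at (232,262), clear of the grey one, and held about 12 N for over a second. Lift and go to the jar.

arm_command(
  targets=[0,0,-4,0,0,0,-5,0,0,5,-1,0,-1,6,0,0,-1,6,0,0],
  fingers=0,
)

```text
time: 8.35
ee_pos: [0.5459, 0.1724, 0.3452]
ee_rot: [0.01, 1.0, -0.0, 0.0]
wrist_force: [1.1, -0.1, 0.4]
finger_gap: -0.0001
grasp_force: 0.0
```

arm_command(
  targets=[-1,6,0,0,-1,6,0,0,-1,4,0,0,0,0,0,0,0,0,0,0],
  fingers=8.5,
)

```text
time: 8.98
ee_pos: [0.5786, 0.3299, 0.3445]
ee_rot: [0.009, 1.0, -0.0, -0.0]
wrist_force: [0.5, -0.7, -1.2]
finger_gap: 0.0849
grasp_force: 0.0
```

Run:
```python
from h import *
to(.577,.3535,.213,90)
from workcell import cams
import cv2
c=cams.capture("wrist");cv2.imwrite("pics/w1.png",c["img"])
pickle.dump(c,open("w1.pkl","wb"))
```

```text
t 8.97 shift cm [ 0.15  2.37 13.15] turn -1.05 tilt z [-9.e-04 -7.e-04 -1.e+00] F [ 0.55 -0.69 -1.15]
```

View pics/w1.png

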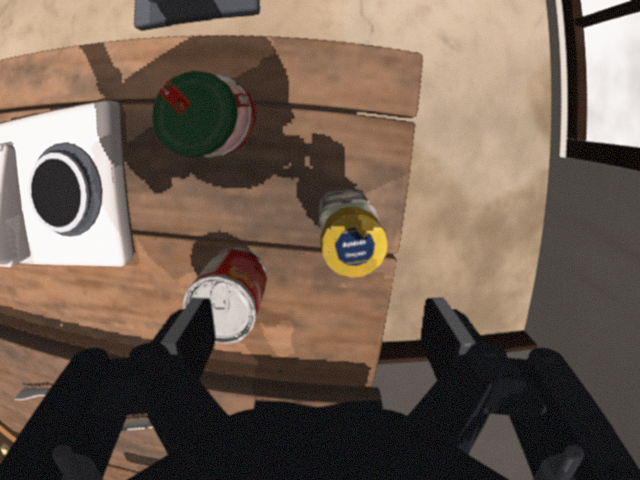

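Wrist view: yellow cap top centred at (355,246), plate rubber at (60,192). Fix both by the fisheye model.

Run:
```python
from h import *
c=pickle.load(open("w1.pkl","rb"));K=c["K"]
for uv,z in(((355,246),.096),((60,192),.046)):
    p=(np.array(uv)-K[:2,2])/K[0,0];r=np.hypot(*p);d=np.r_[p/r*np.sin(r),np.cos(r)];d=c["R"].T@d;o=-c["R"].T@c["t"];print(o+d*(z-o[2])/d[2])
```

```text
[0.57557196 0.354014   0.096     ]
[0.53886007 0.10829787 0.046     ]
```

arm_command(
  targets=[0.15,1.2,0,0,0.15,1.2,1,0,0,0,2,0,0,0,1,0,0,0,0,0],
)

```text
time: 9.65
ee_pos: [0.5761, 0.3543, 0.304]
ee_rot: [0.009, 1.0, -0.0, -0.001]
wrist_force: [0.8, -0.0, 0.6]
finger_gap: 0.0848
grasp_force: 0.0
```

```bash
python3 -c "
from h import *
to(.576,.3537,.213)"
```

```text
t 9.65 shift cm [-0.   -0.06  9.1 ] turn 0 tilt z [-1.5e-03 -7.0e-04 -1.0e+00] F [ 0.84 -0.02  0.64]
```

arm_command(
  targets=[0,0,3,0,0,0,3,0,0,0,2,0,0,0,1.1,0,0,0,0,0],
)

```text
time: 10.28
ee_pos: [0.5764, 0.3543, 0.2138]
ee_rot: [0.009, 1.0, -0.0, -0.0]
wrist_force: [-0.0, 1.0, -0.1]
finger_gap: 0.085
grasp_force: 0.0
```

arm_command(
  targets=[0,0,0,0,0,0,0,0,0,0,0,0,0,0,0,0,0,0,0,0],
  fingers=3.5,
)

```text
time: 10.9
ee_pos: [0.5766, 0.3543, 0.215]
ee_rot: [0.009, 1.0, 0.0, 0.001]
wrist_force: [-2.3, -2.1, 8.3]
finger_gap: 0.0416
grasp_force: 60.0
```

arm_command(
  targets=[0,0,-2,0,0,0,-4,0,0,0,-4,0,0,0,-2,0,0,0,0,0],
)

```text
time: 11.52
ee_pos: [0.5766, 0.3544, 0.3366]
ee_rot: [0.009, 1.0, 0.001, 0.002]
wrist_force: [0.6, 0.1, -1.7]
finger_gap: 0.041
grasp_force: 61.2
```

arm_command(
  targets=[0.7,-4,0,0,0.7,-5,0,0,0.7,-5,0,0,0.7,-5,0,0,0.7,-4,0,0],
)

```text
time: 12.15
ee_pos: [0.5363, 0.1232, 0.3333]
ee_rot: [0.01, 1.0, -0.0, -0.001]
wrist_force: [0.5, 1.3, -1.3]
finger_gap: 0.0416
grasp_force: 61.2
```

arm_command(
  targets=[0,-1.5,0,0,0,0,0,0,0,0,0,0],
)

```text
time: 12.52
ee_pos: [0.537, 0.1108, 0.3337]
ee_rot: [0.009, 1.0, 0.0, -0.0]
wrist_force: [-0.2, 0.5, -1.1]
finger_gap: 0.0414
grasp_force: 61.3
```

Run:
```python
from h import *
to(.54,.1003,.335)
from workcell import cams
import cv2
c=cams.capture("wrist");pickle.dump(c,open("w2.pkl","wb"))
s=cams.capture("side");pickle.dump(s,open("s2.pkl","wb"))
a=cv2.resize(c["img"],(400,300));b=cv2.resize(s["img"][150:290,270:380],None,fx=3.6,fy=3.6)
im=np.zeros((510,800,3),np.uint8);im[:300,:400]=a;im[:b.shape[0],402:402+b.shape[1]]=b[:, :398]
cv2.imwrite("pics/w2.png",im)
```

```text
t 12.53 shift cm [-0.32 -1.05 -0.13] turn 0 tilt z [-1.e-04  2.e-04 -1.e+00] F [-0.2   0.46 -1.08]
```

View pics/w2.png

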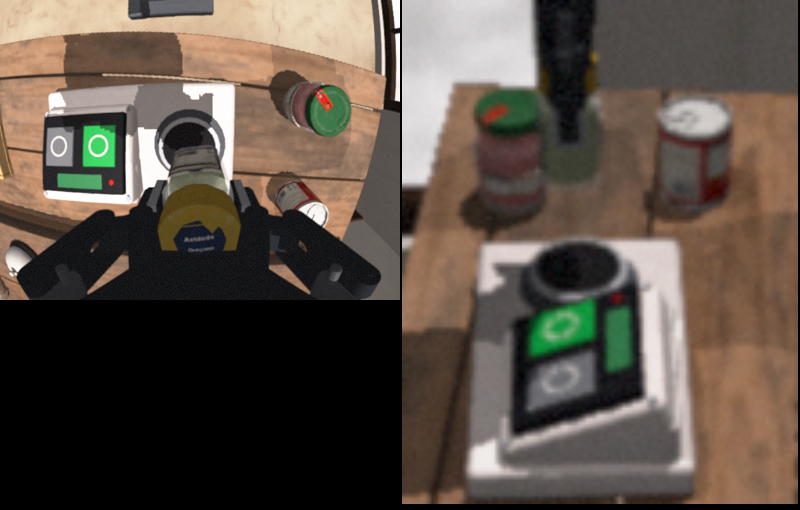

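Wrist view: plate rubber spans x 162–214 (centre ≈188,147 at 400-scale), the jar held upright with its bottom at x≈196; side view shows the neighbours untouched. Check the plate position with these pixels.

Run:
```python
from h import *
c=pickle.load(open("w2.pkl","rb"));K=c["K"]
def fe(uv,z):
    p=(np.array(uv)-K[:2,2])/K[0,0];r=np.hypot(*p);d=np.r_[p/r*np.sin(r),np.cos(r)];d=c["R"].T@d;o=-c["R"].T@c["t"];return o+d*(z-o[2])/d[2]
for uv in((162,140),(214,140),(188,147),(188,121)): print(uv,fe([1.6*q for q in uv],.046).round(4))
# project expected rubber circle & compare with image: score darkness contrast around plate candidates in top & first wrist image
import cv2
T=D["top"];g=T["img"][205:268,268:312].astype(int);
m=(g.max(2)<70).astype(np.uint8);n,l,st,ce=cv2.connectedComponentsWithStats(m)
i=1+np.argmax(st[1:,4]);print(st[i],ce[i]+[268,205],atz(T,ce[i]+[268,205],.046))
S=D["side"];g=S["img"][210:240,300:340].astype(int)
m=(g.max(2)<70).astype(np.uint8);n,l,st,ce=cv2.connectedComponentsWithStats(m)
i=1+np.argmax(st[1:,4]);print(st[i],ce[i]+[300,210],atz(S,ce[i]+[300,210],.046))
```

```text
(162, 140) [0.5288 0.0703 0.046 ]
(214, 140) [0.53  0.13  0.046]
(188, 147) [0.5378 0.1    0.046 ]
(188, 121) [0.5075 0.1009 0.046 ]
[  8  18  25  24 473] [288.33403805 234.33192389] [0.53949612 0.10024268 0.046     ]
[  8   8  22  13 224] [318.51339286 223.84375   ] [0.54099363 0.09791236 0.046     ]
```

arm_command(
  targets=[-0.3,-1.05,0,0,0,0,2.5,0,0,0,2.5,0,0,0,1.5,0,0,0,0,0],
)

```text
time: 13.25
ee_pos: [0.5395, 0.0993, 0.2682]
ee_rot: [0.009, 1.0, -0.0, -0.001]
wrist_force: [-0.2, 1.3, -2.5]
finger_gap: 0.0413
grasp_force: 61.2
```

```bash
python3 -c "
from h import *
to(.54,.1002,.261)"
```

```text
t 13.25 shift cm [-0.05  0.09  0.72] turn 0 tilt z [-1.7e-03 -2.0e-04 -1.0e+00] F [-0.2   1.33 -2.54]
```

arm_command(
  targets=[-0.05,0.08,0.4,0,0,0,0.3,0,0,0,0,0],
)

```text
time: 13.62
ee_pos: [0.5401, 0.1002, 0.2621]
ee_rot: [0.009, 1.0, 0.0, 0.0]
wrist_force: [-0.7, 0.4, -1.3]
finger_gap: 0.0411
grasp_force: 61.2
```

arm_command(
  targets=[0,0,0.2,0,0,0,0.2,0,0,0,0,0,0,0,0,0],
)

```text
time: 14.12
ee_pos: [0.5402, 0.1002, 0.2581]
ee_rot: [0.009, 1.0, 0.0, 0.0]
wrist_force: [0.5, -0.2, 4.7]
finger_gap: 0.0414
grasp_force: 61.6
```

arm_command(
  targets=[0,0,0.2,0,0,0,0.2,0,0,0,0.1,0,0,0,0,0],
)

```text
time: 14.62
ee_pos: [0.5403, 0.1002, 0.2531]
ee_rot: [0.009, 1.0, 0.0, 0.0]
wrist_force: [-0.8, 0.3, 9.1]
finger_gap: 0.0415
grasp_force: 62.1
```

arm_command(
  targets=[0,0,0.1,0,0,0,0.1,0,0,0,0,0],
)

```text
time: 15.0
ee_pos: [0.5403, 0.1002, 0.2512]
ee_rot: [0.009, 1.0, 0.0, 0.0]
wrist_force: [-1.3, -0.8, 10.3]
finger_gap: 0.0413
grasp_force: 62.2
```

arm_command(
  targets=[0,0,0.15,0,0,0,0.1,0,0,0,0,0],
)

```text
time: 15.38
ee_pos: [0.5404, 0.1001, 0.2505]
ee_rot: [0.009, 1.0, -0.0, 0.001]
wrist_force: [-8.8, -4.0, 45.7]
finger_gap: 0.0412
grasp_force: 65.2
```

The plate is on its solid stop (45 N). Lift and carry to the tray (centre ≈ 0.526, −0.300).

arm_command(
  targets=[0,0,-0.5,0,0,0,-1,0,0,0,-3,0,0,0,-3,0,0,0,-2,0],
)

```text
time: 16.0
ee_pos: [0.54, 0.1002, 0.3445]
ee_rot: [0.009, 1.0, -0.0, 0.0]
wrist_force: [0.1, 0.8, -1.1]
finger_gap: 0.0414
grasp_force: 61.2
```

arm_command(
  targets=[0,-4,-0.5,0,0,-5,0,0,0,-5,0,0,0,-5,0,0,0,-5,0,0],
)

```text
time: 16.62
ee_pos: [0.5352, -0.1413, 0.3483]
ee_rot: [0.009, 1.0, 0.0, -0.0]
wrist_force: [1.6, 0.3, -0.9]
finger_gap: 0.0412
grasp_force: 61.2
```

arm_command(
  targets=[0,-5,0,0,0,-5,0,0,0,-4,0,0,0,-2,0,0,0,0,0,0],
)

```text
time: 17.25
ee_pos: [0.5324, -0.3003, 0.3481]
ee_rot: [0.01, 1.0, 0.0, -0.0]
wrist_force: [0.5, 0.9, -1.7]
finger_gap: 0.0412
grasp_force: 61.2
```

Run:
```python
from h import *
to(.527,-.3,.2225)
from workcell import cams
import cv2
c=cams.capture("top");T=D["top"];hsv=cv2.cvtColor(T["img"],cv2.COLOR_BGR2HSV)[200:290,410:500]
m=((hsv[...,0]>10)&(hsv[...,0]<25)&(hsv[...,1]>90)&(hsv[...,2]>150)).astype(np.uint8)
n,l,st,ce=cv2.connectedComponentsWithStats(m);i=1+np.argmax(st[1:,4]);print(st[i]+[410,200,0,0,0]);x,y,w,h,_=st[i];print(atz(T,(410+x+w/2-.5,200+y+h/2-.5),.03))
```

```text
t 17.25 shift cm [5.400e-01 1.000e-02 1.256e+01] turn 0 tilt z [-5.e-04  5.e-04 -1.e+00] F [ 0.5   0.89 -1.68]
[ 425  214   59   59 3006]
[ 0.52722144 -0.29893538  0.03      ]
```

arm_command(
  targets=[0.5,0,3,0,0,0,4,0,0,0,3,0,0,0,2,0,0,0,0,0],
)

```text
time: 17.92
ee_pos: [0.5275, -0.2979, 0.2273]
ee_rot: [0.009, 1.0, 0.001, -0.001]
wrist_force: [-0.1, 0.1, -1.1]
finger_gap: 0.0417
grasp_force: 61.2
```

arm_command(
  targets=[0,0,0.2,0,0,0,0,0,0,0,0,0],
)

```text
time: 18.3
ee_pos: [0.5278, -0.2996, 0.2271]
ee_rot: [0.009, 1.0, -0.0, 0.0]
wrist_force: [0.2, -0.3, -1.5]
finger_gap: 0.0415
grasp_force: 61.2
```

arm_command(
  targets=[0,0,0.2,0,0,0,0.2,0,0,0,0,0,0,0,0,0],
)

```text
time: 18.8
ee_pos: [0.5276, -0.2997, 0.2224]
ee_rot: [0.009, 1.0, 0.0, -0.0]
wrist_force: [-0.1, -0.3, -1.2]
finger_gap: 0.0413
grasp_force: 61.2
```

arm_command(
  targets=[0,0,0.1,0,0,0,0,0],
)

```text
time: 19.05
ee_pos: [0.5278, -0.2997, 0.222]
ee_rot: [0.009, 1.0, -0.0, 0.0]
wrist_force: [-1.7, 0.8, 8.3]
finger_gap: 0.0415
grasp_force: 61.9
```

Touching the floor at the expected height. Release (up to 7 cm, fingers stay within the tray walls or above them) and rise.

arm_command(
  targets=[0,0,0,0,0,0,0,0,0,0,0,0,0,0,0,0],
  fingers=7.5,
)

```text
time: 19.55
ee_pos: [0.5276, -0.2996, 0.2214]
ee_rot: [0.009, 1.0, 0.0, -0.0]
wrist_force: [-0.3, 0.4, 0.5]
finger_gap: 0.0749
grasp_force: 0.0
```

arm_command(
  targets=[0,0,-2,0,0,0,-4,0,0,0,-5,0,0,0,-5,0,0,0,-2,0],
)

```text
time: 20.18
ee_pos: [0.5279, -0.2998, 0.4046]
ee_rot: [0.009, 1.0, -0.001, 0.002]
wrist_force: [-0.5, -0.3, -0.2]
finger_gap: 0.0749
grasp_force: 0.0
```

arm_command(
  targets=[4,0,0,0,4,0,0,0,4,0,0,0,0,0,0,0,0,0,0,0],
)

```text
time: 20.8
ee_pos: [0.4079, -0.2976, 0.4017]
ee_rot: [0.01, 1.0, -0.0, 0.0]
wrist_force: [0.3, 0.2, -0.1]
finger_gap: 0.0751
grasp_force: 0.0
```

Run:
```python
from h import *
to(.5,-.3,.4)
from workcell import cams
import cv2
for n in("top","side"):
    c=cams.capture(n);h=cv2.cvtColor(c["img"],cv2.COLOR_BGR2HSV)
    m=((abs(h[...,0].astype(int)-26)<5)&(h[...,1]>190)&(h[...,2]>90)).astype(np.uint8)
    k,l,st,ce=cv2.connectedComponentsWithStats(m)
    for i in range(1,k):
        if st[i,4]>15: print(n,st[i],ce[i].round(1),atz(c,ce[i],.103).round(3))
    print(n,"expected cap",proj(c,np.array([.527,-.3,.103])).round(1),"cap mid",proj(c,np.array([.527,-.3,.093])).round(1),"floor",proj(c,np.array([.527,-.3,.007])).round(1))
    a,b=((170,285),(155,260)) if n=="top" else ((145,215),(280,400))
    dd=cv2.absdiff(c["img"],D[n]["img"])[a[0]:a[1],b[0]:b[1]].max(2)>50;ys,xs=np.nonzero(dd);print("diff",dd.sum(),(xs.min()+b[0],xs.max()+b[0],ys.min()+a[0],ys.max()+a[0]) if dd.any() else "")
    cv2.imwrite(f"pics/end_{n}.png",c["img"])
```

```text
t 20.8 shift cm [-9.21 -0.06  0.17] turn 0 tilt z [ 6.e-04 -4.e-04 -1.e+00] F [ 0.31  0.15 -0.08]
top [429   0  18   7  64] [437.3   3. ] [ 1.088 -0.242  0.103]
top [453 234  18  17 111] [461.5 241.5] [ 0.527 -0.299  0.103]
top expected cap [462.1 241.3] cap mid [461.  241.5] floor [452.2 243.6]
diff 458 (np.int64(170), np.int64(204), np.int64(206), np.int64(235))
side [583 281   9   4  23] [587.  282.9] [ 1.107 -0.205  0.103]
side expected cap [314.3 325.7] cap mid [314.4 329.1] floor [315.6 356.4]
diff 353 (np.int64(317), np.int64(337), np.int64(153), np.int64(191))
```

```bash
python3 -c "
from workcell import job
print(job.close_job())"
```

```text
the job is handed in; nothing more can be done
None
```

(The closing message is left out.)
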